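# Feel for the open gap under the vise plate with the feeler blade

### The job

Draw the yellow-handled feeler blade back from under the clip of its wooden holder, and use it to find which of the two gaps under the front edge of the vise's mounting plate lets it through: in one it slides in right up to its grip, in the other it jams after about 3 cm. Leave it lying flat on the bench in the gap where it fits, pushed in until the grip meets the plate's edge or nearly, let go of it, and leave everything else on the bench where it stands.

Things in the scene. Friction and masses are not known exactly. Their poses are not given: they have to be found in the camera images.
- blade: Feeler blade (loose, 90 g): flat aluminium strip (sizes in mm) 30 wide in y, 5 thick, from x=-25 to the tip at x=+110, with an upright yellow grip. Origin: strip's underside below the grip's middle; x to the tip, z up. Grip: fin 50 long (x -25 to +25), 14 thick in y, top 50 above the underside. Its front face (x=+25) is the shoulder that meets the plate's edge..
- blade_tip (a point): The blade's tip: middle of its end face, 110 mm along x from the blade's origin, 2.5 mm above the strip's underside.
- holder: Pale wooden board 240 x 90 x 12 mm fixed to the bench, a steel bridge clip across its +x end. Origin: centre of its underside, on the bench; x along the board towards the clip. At the start the blade points roughly along +x, its tip about 18 to 32 mm in under the clip's bar; draw it back (-x) before lifting.
- clip (a point): Middle of the top of the clip's bar, 29 mm above the bench, 85 mm along x from the holder's origin. The bar spans x = 70 to 100 mm of the holder; its underside is 12 mm above the board; inner faces of its posts 60 mm apart. Open in front (-x) and behind.
- vise: Blue vise on a grey plate, fixed. Plate 200 x 200 x 12 mm, top 23 mm above the bench, raised 11 mm on three dark runners along x: two gaps side by side below it, open at its front edge (x=-100 mm). Origin: on the bench below the plate's centre; x points away from the robot, into the gaps; y left. The vise, 141 mm high, stands on the rear half (x > -2 mm).
- gap_left (a point): Mouth of the left gap: middle of its width, on the bench under the plate's front edge, 48 mm to +y of the vise's origin. 72 mm wide, 11 mm high. A hidden rigid packing strip, 30 to 60 mm in, lowers each gap: one to 9.5 mm (the blade goes in to its shoulder, 85 mm), the other to 2.5 mm (it jams with its tip 30 mm in). Which is which varies.
- gap_right (a point): Mouth of the right gap: the same as the left one, 48 mm to -y of the vise's origin.
- spray_can: white spray can with a red band, 66 mm diameter, 190 mm tall; a bystander, to be left alone. Origin: centre of its underside.
- jar: clear jar with a white lid, 90 mm diameter, 130 mm tall; a bystander, to be left alone. Origin: centre of its underside.
- oil_bottle: white bottle with a blue band, 48 mm diameter, 140 mm tall; a bystander, to be left alone. Origin: centre of its underside.
- battery: red drill battery pack, 75 x 60 mm, 83 mm tall; a bystander, to be left alone. Origin: centre of its underside.
- screwdriver: red-handled screwdriver lying on the bench; a bystander, to be left alone. Origin: near its middle, at bench level.
- wrench: steel wrench lying on the bench; a bystander, to be left alone. Origin: near its middle, at bench level.
Not all that is in view belongs to the job. What is meant by the blade is not black or blue, and is the smaller of those in its own colour.

How it is judged:
By the outcome, as a careful person would: the job done as asked, in the order asked, and still so for the second after the job is handed in, with the robot touching nothing.
It also fails if it takes over 51 s, if anything falls off the work surface, if the arm or the gripper's body presses on something with over 40 N, if the wrist force passes 120 N, or if a joint passes its speed limit or range.

### The arm

A 6-joint arm with a two-finger parallel gripper is mounted at the origin on the work surface. World frame = base frame: x ahead of the robot, y to its left, z up, the work surface at z = 0. Lengths are in m, angles in degrees, forces in N, time in s.
With the tool pointing down it reaches from about 0.375 to 0.9 m from the base axis. Payload 3.1 kg.
Tool frame: the origin (TCP) lies at the very end of the fingers, on their centre line; the grasp point (between the pads) lies 19 mm behind it; z points along the fingers, y is the line along which they close (so a half turn about z gives the same grasp; the last joint's range is limited). The gripper opens to 87 mm and grips with 3 to 60 N. Pads are 19 mm wide; open, the fingers measure 117 mm over their backs; the gripper's body (75 mm by 190 mm) begins 51 mm behind the grasp point.
Start: joints at [-76.175, 30.224, 82.088, -0, 67.689, -10.227], TCP at [0.255, -0.571, 0.223] pointing down, gripper open.
Joint ranges: [-176.69, 176.69], [-43.24, 126.21], [12.49, 139.97], [-82, 262], [0, 151.66], [-163.58, 163.58]. Speed limits (degrees/s): [159.86, 159.86, 180, 180, 180, 180].

### API

Orientations are given as a 3x3 rotation matrix whose columns are the frame's x, y, z axes.
In Python, from rig import bot, imaging gives the robot as it stands.
- The arm moves only by the tool drive_tool, never from a script. Its argument "deltas" is text: rows parted by semicolons, each of 5 numbers parted by spaces: the finger opening in mm, from 0 to 87, then the shift along the world's x, y, z in mm, then the turn about the world's z in rad. In form: jaw dx dy dz twist; .... A call has 1 to 12 rows; each row is the pose to reach, as a shift and turn from the pose commanded when the call began; what a row does not reach only later rows make up. A row lasts 1/10 s, in which the tool goes at most 50 mm and 8.59 degrees, less where a joint would pass 70% of its speed; a pose out of reach is approached as far as the arm can. A call with a gripper value outside its range is refused whole. The fingers move at their own pace and stop on an object; the grip force is fixed at half the most. Time passes only in rows, so rows that repeat a pose let the fingers close. It gives the time, the measured TCP pose, the force, the opening and the grip force at its end, in the units of the state.
- bot.read_state(): the state, without advancing time (a new reading comes with each control period).
- imaging.capture(name): name is "scene" or "top"; returns the picture (400x640x3 uint8, red, green, blue); there is no depth.
- imaging.camera_model(name): a dict with "fx", "fy", "cx", "cy" (pixels), "dist" ([k1, k2, p1, p2, k3] as OpenCV has them; the pictures are not rectified), "T" (4x4, takes a point from camera to world coordinates). Camera axes: x right, y down, z forward; pixel columns grow to the right and rows downward; lengths in m; the calibration is good to about 2 mm. A picture is of the moment at which its call begins. camera_model takes no time and is no camera call.
- bot.hand_in(): hands the job in; it is judged then, once.
The state is a dict: "time_s": time; "joint_positions": joint angles; "qvel": joint speeds; "tau": joint torques, N m; "position": TCP position; "tcp_rot": TCP orientation; "force": force on the tool from outside, world axes, zero at the start; "moment": the same for the moment, N m; "opening": opening from 0.0 (shut) to 1.0 (fully open); "grasp_force": force on a finger pad.
Only numpy, scipy, OpenCV 4.12 (cv2) and the standard library are available. Lean on these libraries where they do the work, as an engineer would, in place of code of your own. Each camera call takes 0.05 s, during which the arm holds its last target. There are 200 camera calls.

## Working session

There is one attempt and no reset: what is moved stays moved. The work goes in short steps, Python scripts to look and compute and a tool call to move; the robot and the scene stay as the last step left them, time stands still between calls to the robot, and variables do not carry over. Pictures are saved under pics/ and viewed, at most 10 in all, crops included, and the job is handed in when it is done.

Besides the shell and the picture viewer there is one more tool, called after "Emit:" as a command line: name --argument value ..., lists and objects as JSON in quotes. drive_tool: Moves the arm, as the interface text tells. Its arguments: {"type":"object","properties":{"deltas":{"type":"string"}},"required":["deltas"]}

```bash
mkdir -p pics; ls
cat > h.py <<'E'
import numpy as np,cv2
from rig import bot,imaging
def cap(n,f,crop=None,s=1):
    im=imaging.capture(n)[:,:,::-1].copy()
    if crop: x0,y0,x1,y1=crop; im=im[y0:y1,x0:x1]
    im=cv2.resize(im,None,fx=s,fy=s,interpolation=cv2.INTER_CUBIC); cv2.imwrite('pics/'+f,im)
def K(m): return np.array([[m['fx'],0,m['cx']],[0,m['fy'],m['cy']],[0,0,1.]])
def px2w(n,u,v,z):
    m=imaging.camera_model(n);T=np.array(m['T'])
    p=cv2.undistortPoints(np.array([[[u,v]]],float),K(m),np.array(m['dist']))[0,0]
    d=T[:3,:3]@[p[0],p[1],1];o=T[:3,3]
    return o+d*(z-o[2])/d[2]
def w2px(n,P):
    m=imaging.camera_model(n);T=np.linalg.inv(np.array(m['T']))
    return cv2.projectPoints(np.array(P,float).reshape(-1,1,3),cv2.Rodrigues(T[:3,:3])[0],T[:3,3],K(m),np.array(m['dist']))[0][:,0]
E
python3 - <<'E'
from h import *
cap('scene','s0.png',s=1.25);cap('top','t0.png',s=1.25)
for n in('scene','top'):print(np.round(imaging.camera_model(n)['T'],2))
print(bot.read_state())
E
```

```text
pics
[[-0.69  0.57 -0.44  1.17]
 [ 0.72  0.55 -0.42  0.61]
 [ 0.   -0.61 -0.79  1.21]
 [ 0.    0.    0.    1.  ]]
[[-0.   -0.99  0.1   0.37]
 [-1.    0.   -0.    0.01]
 [ 0.   -0.1  -0.99  1.57]
 [ 0.    0.    0.    1.  ]]
{'time_s': 0.1, 'joint_positions': array([-7.61742116e+01,  3.02732106e+01,  8.21512074e+01,  1.00625205e-03,
        6.76875544e+01, -1.02261966e+01]), 'qvel': array([ 0.06007997, -0.0011497 , -0.28434713, -0.01821018, -0.06834693,
       -0.09725264]), 'tau': array([-1.03812195e-03, -4.40985417e+01, -1.77150661e+01,  6.34750701e-02,
        5.33512258e-02, -4.80508834e-05]), 'position': array([ 0.25460843, -0.57005626,  0.22166207]), 'tcp_rot': array([[ 9.13178851e-01,  4.07558808e-01, -4.51239708e-04],
       [ 4.07558896e-01, -9.13176943e-01,  1.90154541e-03],
       [ 3.62929886e-04, -1.92035781e-03, -9.99998090e-01]]), 'force': array([ 0.47841588,  0.9138996 , -0.08688217]), 'moment': array([-0.04164745,  0.06146966, -0.0383045 ]), 'grasp_force': 0.0, 'opening': 1.0006060192756803}
```

View pics/s0.png

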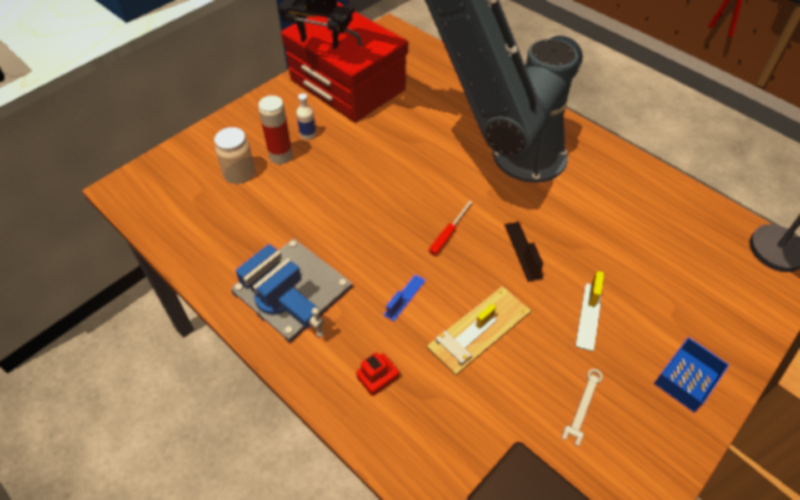

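View pics/t0.png

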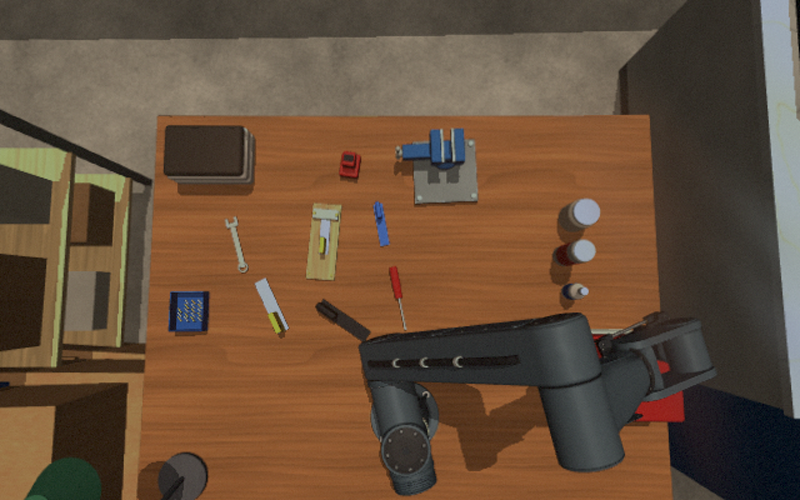

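The top view, at 1.25x scale, shows four possible blades:
- **Small yellow:** (324,240), in the holder.
- **Large yellow:** (272,308), loose on the bench.
- **Blue:** (381,224).
- **Black:** (343,319).

I choose the small yellow one in the holder. The holder clip is at (326,213) and the vise plate's front edge is at about row 203, columns 414–478. Next is a close crop to check.

Run:
```python
from h import *
im=imaging.capture('top')[:,:,::-1]
a=cv2.resize(im[155:230,235:325],None,fx=8,fy=8,interpolation=cv2.INTER_CUBIC)
cv2.imwrite('pics/t1.png',a)
b=cv2.resize(im[100:180,305:405],None,fx=7.5,fy=7.5,interpolation=cv2.INTER_CUBIC);cv2.imwrite('pics/t2.png',b)
```

```text
(no output)
```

View pics/t1.png

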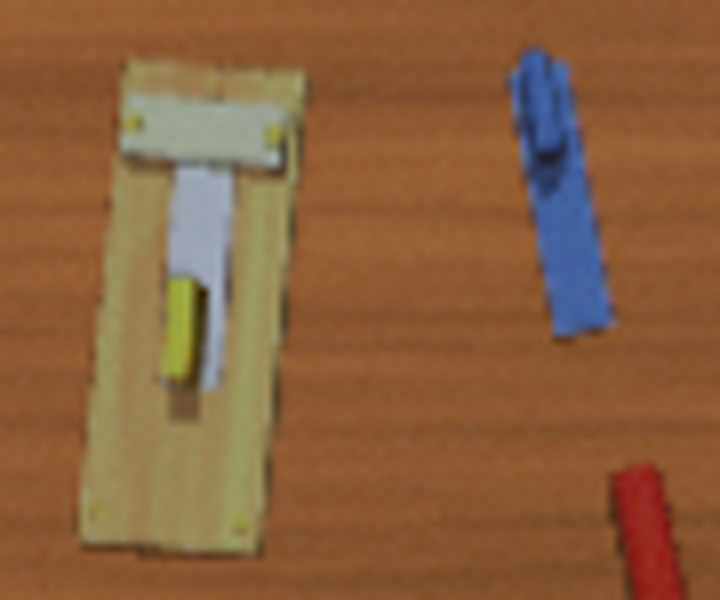

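View pics/t2.png

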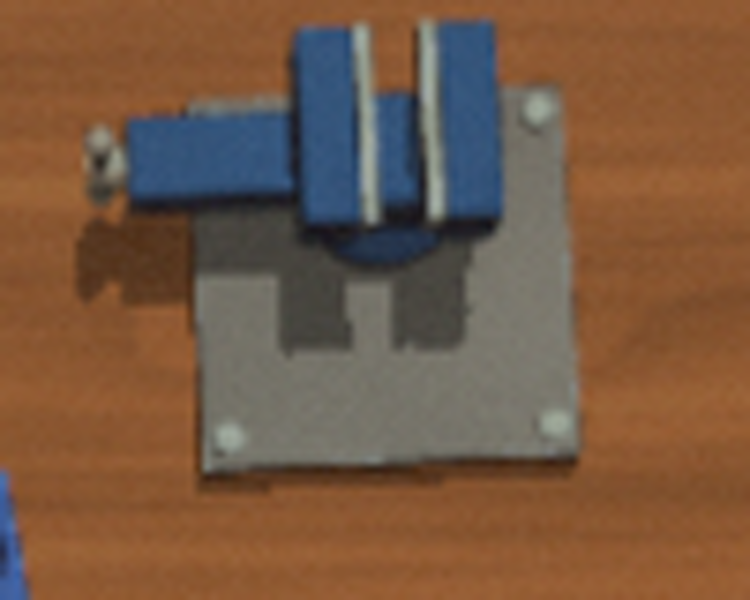

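The crop confirms the choice: a small yellow grip with its top running from (182,277) to (174,381), and the strip running under the clip. The plate's front corners are at (203,470) and (578,457) in the second crop.

Run:
```python
from h import *
f=lambda x,y,s,a,b,z:px2w('top',(x+.5)/s-.5+a,(y+.5)/s-.5+b,z)*1000
A=lambda x,y,z:f(x,y,8,235,155,z)
B=lambda x,y,z:f(x,y,7.5,305,100,z)
def rep(n,p,q):
    d=q-p;print(n,np.round(p,1),np.round(q,1),'mid',np.round((p+q)/2,1),'len',round(np.hypot(*d[:2]),1),'ang',round(np.degrees(np.arctan2(d[1],d[0])),2))
rep('grip',A(174,381,.062),A(183,277,.062))
rep('stripR',A(219,388,.017),A(234,168,.017))
rep('stripLclip',A(173,168,.017),A(234,168,.017))
rep('boardL',A(80,546,.012),A(126,62,.012))
rep('boardR',A(260,552,.012),A(305,72,.012))
rep('clipfront',A(120,162,.029),A(280,170,.029))
rep('clipback',A(124,97,.029),A(288,104,.029))
rep('plfront',B(203,470,.023),B(578,457,.023))
rep('plright',B(578,457,.023),B(562,88,.023))
rep('blue',A(540,145,.05),A(535,50,.05))
rep('blue tail',A(555,335,.0),A(612,325,.0))
```

```text
grip [494.  256.2  62. ] [543.9 252.6  62. ] mid [518.9 254.4  62. ] len 50.0 ang -4.04
stripR [494.3 241.4  17. ] [603.4 235.5  17. ] mid [548.9 238.4  17. ] len 109.2 ang -3.1
stripLclip [603.4 265.6  17. ] [603.4 235.5  17. ] mid [603.4 250.5  17. ] len 30.1 ang -90.06
boardL [417.3 308.9  12. ] [657.5 290.5  12. ] mid [537.4 299.7  12. ] len 240.9 ang -4.38
boardR [414.2 220.9  12. ] [652.4 201.6  12. ] mid [533.3 211.2  12. ] len 239.0 ang -4.65
clipfront [604.6 289.6  29. ] [600.5 211.2  29. ] mid [602.6 250.4  29. ] len 78.5 ang -92.96
clipback [636.9 288.2  29. ] [633.3 207.7  29. ] mid [635.1 247.9  29. ] len 80.6 ang -92.52
plfront [655.4 -32.8  23. ] [ 662.  -230.7   23. ] mid [ 658.7 -131.7   23. ] len 198.0 ang -88.09
plright [ 662.  -230.7   23. ] [ 861.9 -225.5   23. ] mid [ 761.9 -228.1   23. ] len 199.9 ang 1.5
blue [609.4  82.8  50. ] [656.1  85.4  50. ] mid [632.8  84.1  50. ] len 46.8 ang 3.15
blue tail [521.9  77.4   0. ] [526.8  49.    0. ] mid [524.4  63.2   0. ] len 28.8 ang -80.09
```

Emit:
drive_tool --deltas "60 15 48 0 -0.04; 60 30 95 0 -0.08; 60 46 143 0 -0.12; 60 61 190 0 -0.16; 60 76 238 0 -0.2; 60 92 286 0 -0.24; 60 107 333 0 -0.28; 60 122 381 0 -0.32; 60 137 428 0 -0.36; 60 153 476 0 -0.4; 60 168 524 0 -0.44; 60 183 571 0 -0.48"

```text
time_s: 1.35
position: [0.4379, 0.0021, 0.2226]
tcp_rot: [[0.998, -0.062, 0.0], [-0.062, -0.998, -0.0], [0.0, 0.0, -1.0]]
force: [1.0, -0.4, -0.3]
opening: 0.688
grasp_force: 0.0
```

Emit:
drive_tool --deltas "60 15 48 0 0; 60 30 95 0 0; 60 46 143 0 0; 60 61 190 0 0; 60 76 238 0 0; 60 82 255 -30 0; 60 82 254 -70 0; 60 82 254 -100 0; 60 82 254 -110 0; 60 82 254 -110 0; 60 82 254 -110 0"

```text
time_s: 2.45
position: [0.5207, 0.2542, 0.1136]
tcp_rot: [[0.998, -0.06, 0.002], [-0.061, -0.998, 0.001], [0.002, -0.001, -1.0]]
force: [-0.2, 0.4, 0.5]
opening: 0.69
grasp_force: 0.0
```

Run:
```python
from h import *
cap('scene','s1.png',(320,190,460,310),5)
```

```text
(no output)
```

View pics/s1.png

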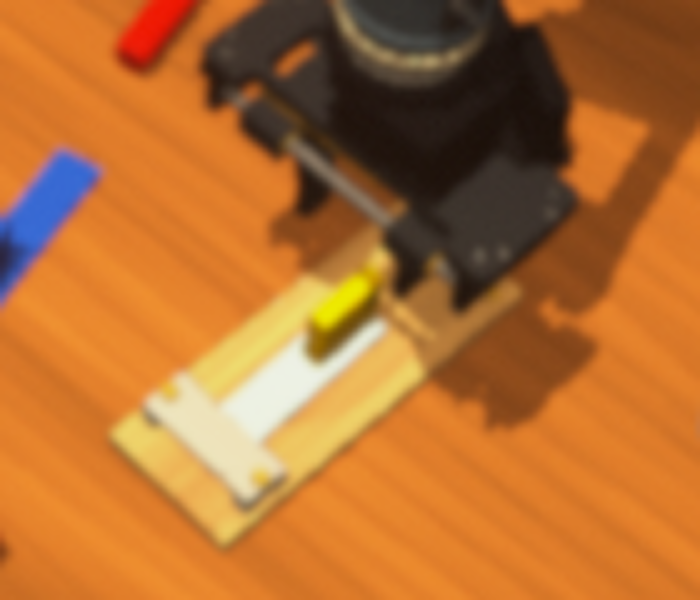

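The fingers straddle the yellow grip, whose top runs from (320,322) to (375,275) in the crop. I'll descend and close.

Emit:
drive_tool --deltas "60 -1 0 -40 0; 60 -1 0 -70 0; 60 -1 0 -84 0; 60 -1 0 -84 0; 0 -1 0 -84 0; 0 -1 0 -84 0; 0 -1 0 -84 0; 0 -1 0 -84 0; 0 -1 0 -84 0; 0 -1 0 -84 0; 0 -1 0 -84 0"

```text
time_s: 3.6
position: [0.5187, 0.2541, 0.0286]
tcp_rot: [[0.998, -0.06, -0.0], [-0.06, -0.998, -0.0], [0.0, 0.0, -1.0]]
force: [-0.7, -0.3, -0.1]
opening: 0.159
grasp_force: 30.0
```

Emit:
drive_tool --deltas "0 -8 0.5 0 0; 0 -20 1.2 0 0; 0 -32 2 0 0; 0 -44 2.7 0 0; 0 -55 3.4 0 0; 0 -60 3.6 0 0; 0 -60 3.6 0 0; 0 -60 3.6 20 0; 0 -60 3.6 50 0; 0 -60 3.6 80 0; 0 -60 3.6 80 0"

```text
time_s: 4.7
position: [0.4612, 0.2585, 0.1116]
tcp_rot: [[0.998, -0.06, 0.007], [-0.06, -0.998, 0.002], [0.007, -0.003, -1.0]]
force: [1.0, -0.1, -0.6]
opening: 0.16
grasp_force: 30.0
```

Run:
```python
from h import *
im=imaging.capture('scene')[:,:,::-1]
im2=imaging.capture('top')[:,:,::-1]
a=cv2.resize(im[150:310,300:460],(480,480),interpolation=cv2.INTER_CUBIC)
b=cv2.resize(im2[150:230,220:300],(480,480)[:2],interpolation=cv2.INTER_CUBIC)
cv2.imwrite('pics/m2.png',cv2.resize(np.hstack([a,b]),(800,400)))
```

```text
(no output)
```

View pics/m2.png

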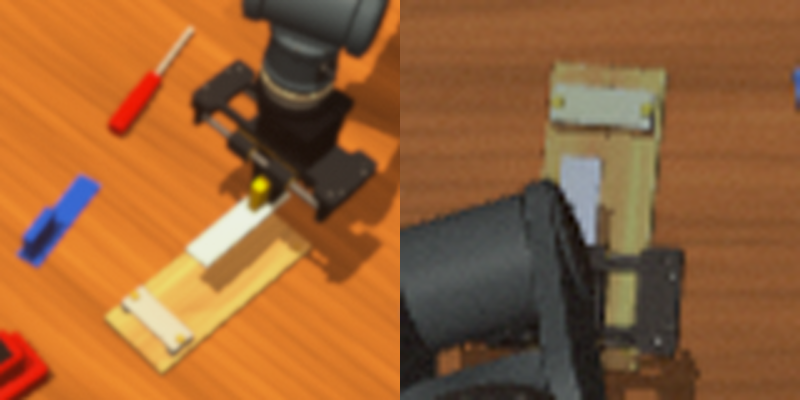

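The blade is lifted clear of the clip with its tip visible (crop 582,157), and it sits level. Next I check the tip offset and the screwdriver position.

Run:
```python
from h import *
print(px2w('top',256.2,181.2,.1)*1000)
for u,v in((393,267),(406,329),(398,300)):print(px2w('top',u/1.25,v/1.25,.01)*1000)
s=bot.read_state();print(s['position'],s['tcp_rot'])
```

```text
[569.41585009 251.60110467 100.        ]
[452.94356432  35.60214666  10.        ]
[260.32258914  -4.78539735  10.        ]
[349.75146524  19.96741575  10.        ]
[0.45871794 0.25764835 0.10867966] [[ 9.98179773e-01 -6.03074302e-02  3.92684420e-04]
 [-6.03074926e-02 -9.98179836e-01  1.48979066e-04]
 [ 3.82985125e-04 -1.72389704e-04 -9.99999912e-01]]
```

Emit:
drive_tool --deltas "0 6 -40 0 0.01; 0 12 -85 0 0.02; 0 18 -130 0 0.03; 0 25 -175 0 0.05; 0 31 -220 0 0.06; 0 37 -265 0 0.07; 0 43 -310 0 0.08; 0 48 -346 0 0.09; 0 48 -346 -30 0.09; 0 48 -346 -60 0.09; 0 48 -346 -75 0.09; 0 48 -346 -75 0.09"

```text
time_s: 6.0
position: [0.5036, -0.0875, 0.0299]
tcp_rot: [[1.0, 0.029, -0.008], [0.029, -1.0, 0.003], [-0.008, -0.004, -1.0]]
force: [-0.8, 0.6, -1.2]
opening: 0.162
grasp_force: 30.0
```

Run:
```python
from h import *
im=imaging.capture('scene')[:,:,::-1]
im2=imaging.capture('top')[:,:,::-1]
a=cv2.resize(im[160:300,180:380],None,fx=4,fy=4,interpolation=cv2.INTER_CUBIC)[:,:]
b=im2[110:230,300:420]
a=cv2.resize(a,(570,400));b=cv2.resize(b,(400,400),interpolation=cv2.INTER_CUBIC)
cv2.imwrite('pics/m3.png',cv2.resize(np.hstack([a,b])[:, :],(800,330)))
cv2.imwrite('pics/m3.png',np.hstack([a[:,:400],b]))
s=bot.read_state();print(s['position'],s['force'])
```

```text
[ 0.5057774  -0.08797389  0.0324384 ] [ 0.33477553 -0.60251497 -0.81908203]
```

View pics/m3.png

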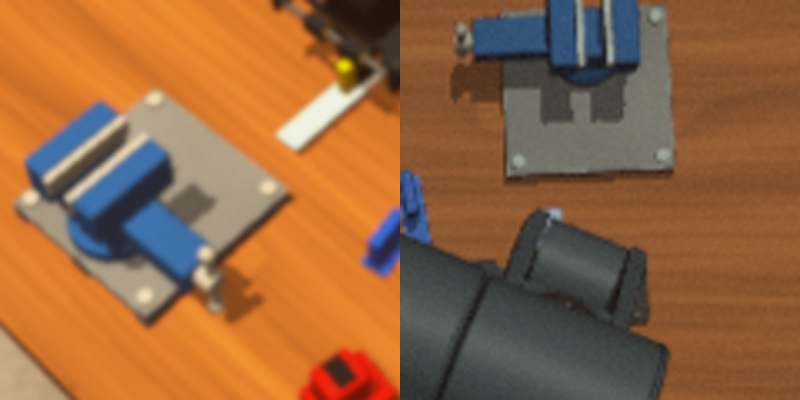

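The blade is held straight, pointing at the left gap, with its tip (crop 290,140) about 40 mm short of the plate's edge. I'll lower it and approach.

Emit:
drive_tool --deltas "0 0 0 -8 0; 0 0 0 -12 0; 0 0 0 -15 0; 0 0 0 -15 0; 0 0 0 -15 0"

```text
time_s: 6.6
position: [0.5068, -0.0883, 0.0187]
tcp_rot: [[1.0, 0.03, 0.0], [0.03, -1.0, -0.0], [0.0, 0.0, -1.0]]
force: [0.2, 0.2, -1.3]
opening: 0.159
grasp_force: 30.0
```

Emit:
drive_tool --deltas "0 8 0.2 0 0; 0 16 0.5 0 0; 0 24 0.7 0 0; 0 32 1 0 0; 0 40 1.2 0 0; 0 45 1.3 0 0; 0 50 1.5 0 0; 0 54 1.6 0 0; 0 58 1.7 0 0; 0 58 1.7 0 0"

```text
time_s: 7.6
position: [0.5654, -0.0867, 0.0186]
tcp_rot: [[1.0, 0.03, 0.001], [0.03, -1.0, -0.0], [0.001, 0.0, -1.0]]
force: [0.4, -0.8, -1.2]
opening: 0.158
grasp_force: 30.0
```

Emit:
drive_tool --deltas "0 3 0.1 0 0; 0 6 0.2 0 0; 0 9 0.3 0 0; 0 12 0.4 0 0; 0 14 0.4 0 0; 0 16 0.5 0 0; 0 18 0.5 0 0; 0 18 0.5 0 0"

```text
time_s: 8.4
position: [0.5766, -0.085, 0.0176]
tcp_rot: [[0.999, 0.031, -0.013], [0.031, -1.0, 0.003], [-0.013, -0.003, -1.0]]
force: [-10.5, -0.7, 4.8]
opening: 0.158
grasp_force: 30.0
```

It jammed with the tip 30 mm in. I'll back off slightly, lower the blade to the bench and retry, to rule out a height error.

Emit:
drive_tool --deltas "0 -6 0 0 0; 0 -12 0 0 0; 0 -12 0 -1.5 0; 0 -12 0 -2.5 0; 0 -9 0 -2.5 0; 0 -6 0 -2.5 0; 0 -3 0 -2.5 0; 0 0 0 -2.5 0; 0 2 0 -2.5 0; 0 2 0 -2.5 0"

```text
time_s: 9.4
position: [0.5766, -0.0858, 0.0165]
tcp_rot: [[0.999, 0.032, -0.018], [0.032, -0.999, 0.002], [-0.017, -0.002, -1.0]]
force: [-15.9, -4.7, 15.6]
opening: 0.162
grasp_force: 30.0
```

The jam is confirmed, so the left gap is the wrong one. I'll withdraw and move to the right gap.

Emit:
drive_tool --deltas "0 -10 -0.3 1 0; 0 -25 -0.7 2 0; 0 -45 -1.3 2 0; 0 -65 -2 2.5 0; 0 -76 -2.2 2.5 0; 0 -76 -35 2.5 0; 0 -76 -70 2.5 0; 0 -76 -98 2.5 0; 0 -76 -98 2.5 0; 0 -76 -98 2.5 0"

```text
time_s: 10.4
position: [0.5092, -0.1848, 0.0185]
tcp_rot: [[1.0, 0.028, 0.001], [0.028, -1.0, -0.0], [0.001, 0.0, -1.0]]
force: [-0.2, 1.5, -0.8]
opening: 0.158
grasp_force: 30.0
```

Run:
```python
from h import *
im=imaging.capture('scene')[:,:,::-1]
im2=imaging.capture('top')[:,:,::-1]
a=cv2.resize(im[150:270,180:300],(400,400),interpolation=cv2.INTER_CUBIC)
b=cv2.resize(im2[110:230,300:420],(400,400),interpolation=cv2.INTER_CUBIC)
cv2.imwrite('pics/m4.png',np.hstack([a,b]))
s=bot.read_state();print(s['position'],s['force'])
p=s['position'];y=np.arctan2(s['tcp_rot'][1,0],s['tcp_rot'][0,0]);d=np.array([np.cos(y),np.sin(y),0]);n=np.array([-d[1],d[0],0]);z=p[2]-.0166+.005
for c in('scene',):
  q=w2px(c,[[*(p+.11*d+w*n)[:2],z] for w in(-.015,.015)]);print((q-[180,150])*400/120)
```

```text
[ 0.50844806 -0.18312071  0.01839181] [ 0.09191399  0.95811467 -0.36048259]
[[249.39654027 140.49999953]
 [271.7032983  157.56173402]]
```

View pics/m4.png

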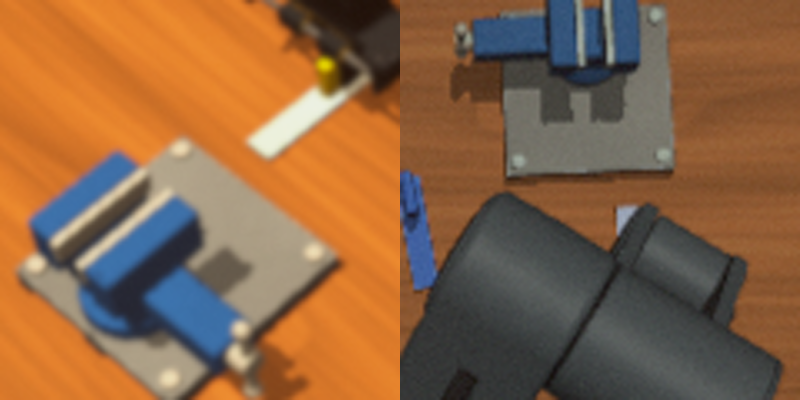

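The tip corners at (249,143) and (268,158) match the prediction to within 2 mm. I'll insert into the right gap.

Emit:
drive_tool --deltas "0 10 0.3 0 0; 0 20 0.6 0 0; 0 30 0.9 0 0; 0 40 1.2 0 0; 0 48 1.4 0 0; 0 56 1.6 0 0; 0 62 1.8 0 0; 0 68 2 0 0; 0 74 2.2 0 0; 0 80 2.4 0 0; 0 84 2.5 0 0; 0 84 2.5 0 0"

```text
time_s: 11.7
position: [0.5934, -0.1817, 0.0186]
tcp_rot: [[1.0, 0.03, 0.001], [0.03, -1.0, -0.0], [0.001, 0.0, -1.0]]
force: [-0.1, 0.0, -1.4]
opening: 0.163
grasp_force: 30.0
```

Past 43 mm with no resistance, so I'll continue to the shoulder.

Emit:
drive_tool --deltas "0 6 0.2 0 0; 0 12 0.4 0 0; 0 18 0.6 0 0; 0 24 0.8 0 0; 0 29 0.9 0 0; 0 33 1 0 0; 0 36 1.1 0 0; 0 38 1.2 0 0; 0 38 1.2 0 0"

```text
time_s: 12.6
position: [0.6309, -0.1804, 0.0185]
tcp_rot: [[1.0, 0.03, 0.0], [0.03, -1.0, -0.0], [0.0, 0.0, -1.0]]
force: [-0.5, 0.3, -0.4]
opening: 0.156
grasp_force: 30.0
```

Next I lower it onto the bench and make the last push, in small steps, until contact.

Emit:
drive_tool --deltas "0 0 0 -1 0; 0 0 0 -1.8 0; 0 1 0 -1.8 0; 0 2 0.1 -1.8 0; 0 3 0.1 -1.8 0; 0 4 0.1 -1.8 0; 0 5 0.1 -1.8 0; 0 5 0.1 -1.8 0"

```text
time_s: 13.4
position: [0.6354, -0.1803, 0.0168]
tcp_rot: [[1.0, 0.03, -0.001], [0.03, -1.0, 0.0], [-0.001, -0.0, -1.0]]
force: [-3.2, -1.6, 1.6]
opening: 0.162
grasp_force: 30.0
```

Emit:
drive_tool --deltas "0 1 0 0 0; 0 2 0 0 0; 0 3 0.1 0 0; 0 4 0.1 0 0; 0 5 0.1 0 0; 0 5 0.1 0 0"

```text
time_s: 14.0
position: [0.6355, -0.1802, 0.0166]
tcp_rot: [[0.999, 0.031, -0.011], [0.031, -1.0, 0.001], [-0.011, -0.002, -1.0]]
force: [-12.2, -2.3, 7.4]
opening: 0.159
grasp_force: 30.0
```

The shoulder is against the plate. I'll relax the push, release and lift straight up.

Emit:
drive_tool --deltas "0 -4 0 0 0; 0 -4.5 0 0 0; 0 -4.5 0 0 0; 40 -4.5 0 0 0; 40 -4.5 0 0 0; 40 -4.5 0 0 0; 40 -4.5 0 0 0; 40 -4.5 0 20 0; 40 -4.5 0 50 0; 40 -4.5 0 90 0; 40 -4.5 0 130 0; 40 -4.5 0 130 0"

```text
time_s: 15.2
position: [0.6408, -0.182, 0.1536]
tcp_rot: [[0.999, 0.03, 0.013], [0.03, -1.0, -0.006], [0.013, 0.006, -1.0]]
force: [0.4, -1.0, -0.7]
opening: 0.46
grasp_force: 0.0
```

Emit:
drive_tool --deltas "40 -40 0 40 0; 40 -80 0 60 0; 40 -120 0 80 0; 40 -160 0 80 0; 40 -160 0 80 0; 40 -160 0 80 0"

```text
time_s: 15.8
position: [0.4759, -0.1802, 0.2267]
tcp_rot: [[1.0, 0.029, 0.001], [0.029, -1.0, 0.0], [0.001, 0.0, -1.0]]
force: [0.3, -0.2, 0.1]
opening: 0.457
grasp_force: 0.0
```

Run:
```python
from h import *
im=imaging.capture('scene')[:,:,::-1]
im2=imaging.capture('top')[:,:,::-1]
a=cv2.resize(im[120:320,180:480],(600,400),interpolation=cv2.INTER_CUBIC)
b=cv2.resize(im2[110:230,330:390],(200,400),interpolation=cv2.INTER_CUBIC)
cv2.imwrite('pics/m5.png',np.hstack([a,b]))
s=bot.read_state();print(s['time_s'],s['position'],s['force'])
```

```text
15.9 [ 0.47745724 -0.18069292  0.2266348 ] [ 0.10431997  0.16540812 -0.5560198 ]
```

View pics/m5.png

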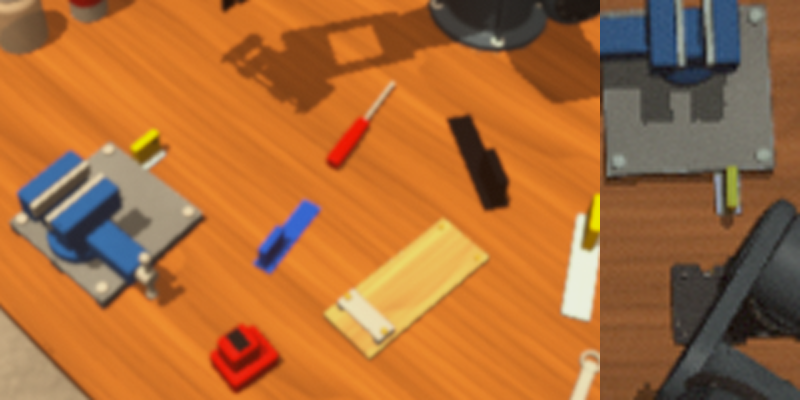

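The blade lies in the right gap with its grip at the plate's edge (scene 146,147; top 732,170). The holder is empty, everything else is where it was, and the gripper is clear.

```bash
python3 -c "
from rig import bot
print(bot.hand_in())"
```

```text
the job is handed in; nothing more can be done
None
```

The blade jammed about 3 cm into the left gap and slid fully into the right one, so it now lies flat and released in the right gap with its grip against the plate's edge; I handed the job in at about 16 s, with nothing else seen to have moved.

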